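# Lift the boiled eggs out of the pan and hold them over the bowl to drip

### The arm

A 6-joint arm with a two-finger parallel gripper is mounted at the origin on a cart in front of the work surface, level with it; the furniture and walls round the work are solid. World frame = base frame: x ahead of the robot, y to its left, z up, the work surface at z = 0. Lengths are in m, angles in rad, forces in N, time in s.
With the tool pointing down it reaches from about 0.375 to 0.825 m from the base axis. Payload 5.5 kg.
Tool frame: the origin (TCP) lies between the finger pads; the fingertips stand 22 mm ahead of it and the grasp point (between the pads) lies 3 mm ahead of it; z points along the fingers, y is the line along which they close (so a half turn about z gives the same grasp; the last joint's range is limited). The gripper opens to 85 mm and grips with 20 to 120 N. Pads are 22 mm wide; open, the fingers measure 114 mm over their backs; the gripper's body (76 mm by 85 mm) begins 54 mm behind the grasp point. The pads swing forward as they close: fully open they stand 13 mm farther back than shut.
Start: joints at [-1.169, 0.314, -0.047, 1.21, 0, 1.571], TCP at [0.235, -0.552, 0.253] pointing down, gripper open.
Joint ranges: [-2.67, 2.67], [-0.69, 1.73], [-1.03, 1.25], [-2.08, 2.16], [-1.42, 1.45], [-3.14, 3.14]. Speed limits (rad/s): [2.39, 2.39, 3.01, 3.14, 3.14, 3.14].

### API

Orientations are given as a unit quaternion [x, y, z, w].
In Python, from cell import get_obs, get_image, camera_info, close_job gives the robot as it stands. The module is installed in compiled form; this text tells all that it offers.
- The arm moves only by the tool jog_arm, never from a script. Its argument "increments" is a list of rows, each an object with "xyz": the shift along the tool's x, y, z in cm, a list of three; "spin": the turn about the tool's z in degrees. In form: [{"xyz": [tx, ty, tz], "spin": spin}, ...]. A call has 1 to 8 rows; each row shifts and turns the commanded pose from where the row before left it, along the tool's axes as they then stand; what a row does not reach is not made up. A row lasts 1/12 s, in which the tool goes at most 41.7 mm and 7.16 degrees, less where a joint would pass 70% of its speed; a pose out of reach is approached as far as the arm can. A call is refused whole if a number of a shift passes 4.17 or a number of a turn 7.16, either way. A call with a gripper value outside its range is refused whole. "grip" is the opening, from 0 (shut) to 1 (fully open), set as the call begins (left out, the last holds). The fingers move at their own pace and stop on an object; "newtons" is the grip in N (left out, the last holds). Time passes only in rows, so rows that do not move let the fingers close. It gives the time, the measured TCP pose, the force, the opening and the grip force at its end, in the units of the state.
- get_obs(): the state, without advancing time (a new reading comes with each control period).
- get_image(name): name is "side" or "top"; returns (picture, depth): 400x640x3 uint8, red, green, blue; 400x640 float32, m along the optical axis (not along the pixel's ray), 0 where there is no reading.
- camera_info(name): a dict with "fx", "fy", "cx", "cy" (pixels), "D" ([k1, k2, p1, p2, k3] as OpenCV has them; the pictures are not rectified), "extrinsics" (4x4, takes a point from world to camera coordinates). Camera axes: x right, y down, z forward; pixel columns grow to the right and rows downward; lengths in m; the calibration is good to about 2 mm. A picture is of the moment at which its call begins. camera_info takes no time and is no camera call.
- close_job(): hands the job in; it is judged then, once.
The state is a dict: "t": time; "q": joint angles; "qvel": joint speeds; "tau": joint torques, N m; "ee_pos": TCP position; "orientation": TCP orientation; "wrist_force": force on the tool from outside, world axes, zero at the start; "moment": the same for the moment, N m; "opening": finger opening in m; "grasp_force": force on a finger pad.
Only numpy, scipy, OpenCV 4.12 (cv2) and the standard library are available. Lean on these libraries where they do the work, as an engineer would, in place of code of your own. Each camera call takes 0.05 s, during which the arm holds its last target. There are 200 camera calls.

### The job

The eggs are boiled and the water is poured off. Lift the wire egg basket by the grip of its handle straight up out of the saucepan, without dragging or tipping the pan, carry it over the jar and the cup without knocking them or losing an egg, and hold it level and centred about two centimetres above the rim of the ribbed bowl, so that its drips fall into the bowl. Do not touch or shift the bowl with it and do not put the basket down: finish while still holding it there, quite still.

Things in the scene. Friction and masses are not known exactly. Their poses are not given: they have to be found in the camera images.
- egg_basket: round basket of thin steel wire, 125 mm across and 56 mm deep, standing inside the saucepan on the pan's floor with about 4 mm to spare all round, so it only comes out straight up; about 0.24 kg plus three eggs of 58 g. It has a fixed arched handle whose black grip bar is the highest part, 130 mm above the underside. Origin: centre of the underside; z up; the arch and the grip bar run along x
- basket_grip (a point): the middle of the basket's black grip bar (bar 64 mm long along the basket's x, 13 mm thick along its y, 18 mm high); straight above the basket's centre, 130 mm above the underside. Axes as the basket's. It lies 55 mm above the pan's rim and there is nothing else beside or above it, so it is gripped from above with the fingers closing along the basket's y
- saucepan: small stainless saucepan with one long black handle towards its own -x, 140 mm outside, 134 mm inside at the rim, 80 mm high, floor 5 mm thick, 0.75 kg, loose, standing on a round cork trivet, 146 mm across and 9 mm thick. Origin: centre of the underside; z up. It stands either on the right (next to the hob) or on the left
- bowl: deep ribbed stoneware bowl, 146 mm across at the rim and 68 mm high, empty, loose on the worktop on the other side of the jar and cup from the saucepan. Origin: centre of the underside; the rim lies 68 mm above it
- pasta_jar: closed glass storage jar with pasta and a green lid, 89 mm across and 137 mm high, loose, standing between saucepan and bowl. Origin: centre of the underside
- cup: plain white cup without a handle, 76 mm across and 85 mm high, loose, standing between saucepan and bowl beside the jar (either may be the nearer to the robot). Origin: centre of the underside
- egg_1: a brown hen's egg, 56 mm long and 42 mm thick, lying loose on its side on the floor of the wire basket; origin at its middle, x along its length. It lies between two low cradle wires and stays below the top of the basket's wall
- egg_2: a brown hen's egg, 56 mm long and 42 mm thick, lying loose on its side on the floor of the wire basket; origin at its middle, x along its length. It lies between two low cradle wires and stays below the top of the basket's wall
- egg_3: a brown hen's egg, 56 mm long and 42 mm thick, lying loose on its side on the floor of the wire basket; origin at its middle, x along its length. It lies between two low cradle wires and stays below the top of the basket's wall

How it is judged:
On the way:
1. the basket is lifted out of the saucepan: its underside is above the pan's rim while it is still over the pan (z of egg_basket in the frame of saucepan above 0.082 m and horizontal distance between egg_basket and saucepan below 0.05 m and contact force between the fingers and egg_basket above 0.5 N), for 0.1 s.
At the end, for the whole second after the job is handed in: basket held still in the fingers, underside 4 to 40 mm above the bowl's rim, centred on it within 12 mm, level within 0.14 rad, touching nothing else; three eggs in it; pan upright within 25 mm of its start, bowl within 15 mm, jar and cup upright within 20 mm (horizontal distance between egg_basket and bowl below 0.012 m and z of egg_basket in the frame of bowl between 0.072 and 0.108 m and angle between egg_basket's own z axis and vertical below 0.14 rad and contact force between the fingers and egg_basket above 1 N and contact force between egg_basket and bowl below 0.05 N and contact force between egg_basket and saucepan below 0.05 N and contact force between egg_basket and pasta_jar below 0.05 N and contact force between egg_basket and cup below 0.05 N and linear speed of egg_basket below 0.02 m/s and z of egg_1 in the frame of egg_basket between 0.005 and 0.06 m and distance between each of egg_1, egg_2, egg_3 and egg_basket below 0.075 m and z of egg_2 in the frame of egg_basket between 0.005 and 0.06 m and z of egg_3 in the frame of egg_basket between 0.005 and 0.06 m and angle between each of saucepan, bowl, pasta_jar, cup's own z axis and vertical below 0.05 rad and height (world z) of saucepan below 0.015 m and distance of saucepan from where it was at the start of the episode below 0.025 m and distance of bowl from where it was at the start of the episode below 0.015 m and distance of each of pasta_jar, cup from where it was at the start of the episode below 0.02 m); the arm keeps its last pose, push and grip.
It fails at once if the saucepan is dragged more than 25 mm, lifted or tipped (distance of saucepan from where it was at the start of the episode above 0.025 m or angle between saucepan's own z axis and vertical above 0.15 rad).
It fails at once if the basket knocks against the bowl, or the bowl is shoved more than 15 mm (contact force between egg_basket and bowl above 0.5 N or distance of bowl from where it was at the start of the episode above 0.015 m).
It fails at once if an egg leaves the basket (distance between any of egg_1, egg_2, egg_3 and egg_basket above 0.085 m).
It fails at once if the jar or the cup is shoved more than 20 mm or tipped (distance of any of pasta_jar, cup from where it was at the start of the episode above 0.02 m or angle between any of pasta_jar, cup's own z axis and vertical above 0.2 rad).
It also fails if it takes over 42 s, if anything falls off the work surface, if the arm or the gripper's body presses on something with over 40 N, if the wrist force passes 120 N, or if a joint passes its speed limit or range.

## Working session

There is one attempt and no reset: what is moved stays moved. The work goes in short steps, Python scripts to look and compute and a tool call to move; the robot and the scene stay as the last step left them, time stands still between calls to the robot, and variables do not carry over. Pictures are saved under pics/ and viewed, at most 10 in all, crops included, and the job is handed in when it is done.

Besides the shell and the picture viewer there is one more tool, called by a JSON object that holds its "api" and its "payload", one argument or row to a line. jog_arm: Moves the arm, as the interface text tells. Its arguments: {"type":"object","properties":{"increments":{"type":"array"},"grip":{"type":"number"},"newtons":{"type":"number"}},"required":["increments"]}

```bash
mkdir -p pics; cat > h.py <<'E'
import numpy as np, cv2
from cell import *
def cloud(name):
    im,d=get_image(name); c=camera_info(name)
    K=np.array([[c['fx'],0,c['cx']],[0,c['fy'],c['cy']],[0,0,1]]); D=np.array(c['D'],float)
    v,u=np.mgrid[0:400,0:640]
    p=cv2.undistortPoints(np.stack([u,v],-1).reshape(-1,1,2).astype(np.float64),K,D).reshape(400,640,2)
    P=np.dstack([p*d[...,None],d]); T=np.array(c['extrinsics'])
    W=(P-T[:3,3])@T[:3,:3]
    W[d==0]=np.nan
    return im,W
E
python3 - <<'E'
from h import *
o=get_obs();print({k:np.round(v,3) for k,v in o.items()})
for n in('top','side'):
    im,W=cloud(n);np.savez(n,im=im,W=W);cv2.imwrite(f'pics/{n}.png',im[...,::-1])
E
```

```text
{'t': np.float64(0.0), 'q': array([-1.169,  0.314, -0.048,  1.21 , -0.   ,  1.571]), 'qvel': array([ 0.   ,  0.   ,  0.002, -0.001,  0.   ,  0.   ]), 'tau': array([-2.0000e-03, -5.3959e+01,  3.3975e+01,  1.9000e-02, -0.0000e+00,
       -0.0000e+00]), 'ee_pos': array([ 0.234, -0.552,  0.252]), 'orientation': array([ 0.98 ,  0.2  , -0.   , -0.001]), 'wrist_force': array([ 0.213, -0.789,  0.317]), 'moment': array([-0.028, -0.003,  0.005]), 'grasp_force': np.float64(0.0), 'opening': np.float64(0.085)}
```

View pics/top.png

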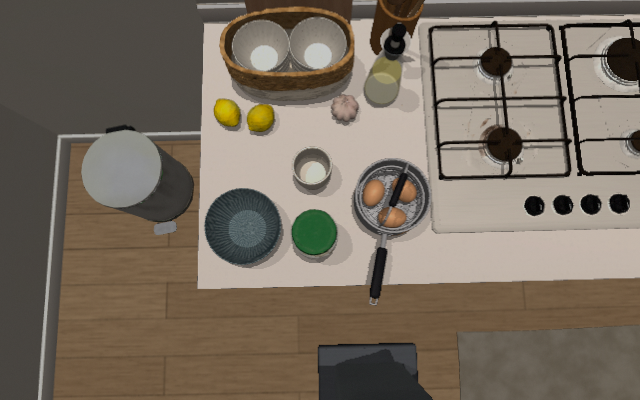

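View pics/side.png

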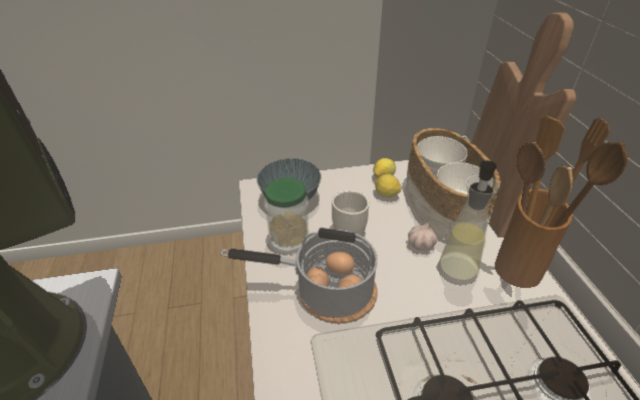

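The top view shows the pan at (391,198) with the basket's black grip bar at (399,186). The jar lid is at (314,232), the cup at (312,168) and the bowl at (243,227). In the side view the grip is at (337,235).

```bash
python3 - <<'E'
from h import *
def circ(P):
    x,y=P[:,0],P[:,1];s=np.linalg.lstsq(np.c_[2*x,2*y,np.ones(len(x))],x*x+y*y,rcond=None)[0]
    return s[:2],np.sqrt(s[2]+s[0]**2+s[1]**2)
def fitrim(n,P):
    if len(P)<8: print(n,'few',len(P));return
    for _ in range(5):
        c,r=circ(P);e=abs(np.hypot(*(P[:,:2]-c).T)-r);P=P[e<max(2*np.median(e),.003)]
    print(n,np.round(c,4),round(r,4),len(P),np.round(P[:,2].mean(),4))
for n in('top','side'):
    f=np.load(n+'.npz');im,W=f['im'],f['W'];print(n)
    z=W[...,2]
    for (u,v) in ([(399,186),(391,198),(314,232),(312,168),(243,227),(352,198)] if n=='top' else [(337,235),(288,190)]): print((u,v),np.round(W[v,u],3))
    if n=='top':
        ctr={'bowl':((243,227),42,.068),'jar':((314,232),28,.137),'cup':((312,168),24,.085),'pan':((391,198),42,.089)}
    else: ctr={'bowl':((289,185),40,.068),'jar':((287,193),28,.137),'cup':((350,212),24,.085),'pan':((337,265),50,.089)}
    v,u=np.mgrid[0:400,0:640]
    for k,((a,b),R,h) in ctr.items():
        m=(np.hypot(u-a,v-b)<R)&(abs(z-h)<.005)
        P=W[m]
        if k in('jar',):
            if len(P):print('jar mid',np.round((P.min(0)+P.max(0))/2,4),np.round(np.ptp(P,axis=0),3))
        fitrim(k,P)
    a,b=ctr['pan'][0]
    m=(np.hypot(u-a,v-b)<60)&(z>.115)&(z<.16)&(im.max(2)<70)
    P=W[m];c=P.mean(0);w,V=np.linalg.eigh(np.cov(P[:,:2].T));d=V[:,1]
    q=(P[:,:2]-c[:2])@V; print('bar',len(P),np.round(c,4),'mid',np.round(c[:2]+V@((q.min(0)+q.max(0))/2),4),'ext',np.round(np.ptp(q,axis=0),3),'ang',np.degrees(np.arctan2(d[1],d[0])), 'z',np.round(np.percentile(P[:,2],[5,50,95]),4))
R=get_obs()['orientation'];from scipy.spatial.transform import Rotation as Q
print(np.round(Q.from_quat(R).as_matrix(),3))
E
```

```text
top
(399, 186) [0.569 0.016 0.155]
(391, 198) [0.549 0.031 0.15 ]
(314, 232) [0.494 0.166 0.138]
(312, 168) [0.638 0.169 0.014]
(243, 227) [0.52  0.311 0.012]
(352, 198) [0.575 0.088 0.001]
bowl [0.5169 0.302 ] 0.0712 450 0.0661
jar mid [0.4957 0.1657 0.1371] [0.079 0.077 0.01 ]
jar [0.495  0.1654] 0.0323 1009 0.138
cup [0.6265 0.168 ] 0.0359 262 0.084
pan [0.5648 0.0172] 0.0688 609 0.0901
bar 257 [0.5635 0.018  0.1522] mid [0.5714 0.0135] ext [0.013 0.079] ang 155.27101273398463 z [0.1469 0.1528 0.1551]
side
(337, 235) [0.564 0.012 0.148]
(288, 190) [0.501 0.162 0.137]
bowl [0.5177 0.3021] 0.0713 142 0.0653
jar mid [0.4955 0.1654 0.1362] [0.078 0.08  0.008]
jar [0.4957 0.1637] 0.0335 508 0.137
cup [0.627  0.1676] 0.0362 169 0.0829
pan [0.5653 0.016 ] 0.069 502 0.0885
bar 244 [0.5607 0.0134 0.1465] mid [0.5627 0.0133] ext [0.007 0.06 ] ang 154.86354847648977 z [0.1393 0.1472 0.1527]
[[ 0.92   0.391 -0.001]
 [ 0.391 -0.92   0.001]
 [ 0.    -0.002 -1.   ]]
```

{"api": "jog_arm", "payload": {
  "increments": [
    {"xyz":[2.6,-2.0,0],"spin":0},
    {"xyz":[2.6,-2.0,0],"spin":0},
    {"xyz":[2.6,-2.0,0],"spin":0},
    {"xyz":[2.6,-2.0,0],"spin":0},
    {"xyz":[2.6,-2.0,0],"spin":0},
    {"xyz":[2.6,-2.0,0],"spin":0},
    {"xyz":[0,0,0],"spin":5},
    {"xyz":[0,0,0],"spin":0}
  ]
}}

```text
t: 0.77
ee_pos: [0.3319, -0.3792, 0.2532]
orientation: [0.988, 0.157, -0.0, -0.0]
wrist_force: [0.4, 0.0, -0.7]
opening: 0.0854
grasp_force: 0.0
```

```bash
cat > s.py <<'E'
import sys
from h import *
from scipy.spatial.transform import Rotation as Q
o=get_obs();R=Q.from_quat(o['orientation']).as_matrix()
print('t',o['t'],'q',np.round(o['q'],3),'p',np.round(o['ee_pos'],4),'yaw',np.degrees(np.arctan2(R[1,0],R[0,0])),'tilt',np.round(R[:2,2],3),'F',np.round(o['wrist_force'],1),o['opening'],o['grasp_force'])
if len(sys.argv)>1:
    g=np.array(sys.argv[1:4],float); print('tool cm',np.round(100*R.T@(g-o['ee_pos']),2))
E
python3 s.py .564 .016 .24
```

```text
t 0.7667 q [-0.852  0.134 -0.275  1.163 -0.     1.974] p [ 0.3319 -0.3792  0.2532] yaw 18.074188227563987 tilt [-0.  0.] F [ 0.4  0.  -0.7] 0.08540428316287776 0.0
tool cm [ 34.32 -30.37   1.32]
```

{"api": "jog_arm", "payload": {
  "increments": [
    {"xyz":[0,0,0],"spin":-7},
    {"xyz":[0,0,0],"spin":-7},
    {"xyz":[0,0,0],"spin":-7},
    {"xyz":[0,0,0],"spin":-7},
    {"xyz":[0,0,0],"spin":-7},
    {"xyz":[0,0,0],"spin":-7},
    {"xyz":[0,0,0],"spin":-7},
    {"xyz":[0,0,0],"spin":-7}
  ]
}}

```text
t: 1.43
ee_pos: [0.3307, -0.3815, 0.2529]
orientation: [0.796, 0.605, -0.0, -0.0]
wrist_force: [0.6, 1.0, -0.2]
opening: 0.0856
grasp_force: 0.0
```

{"api": "jog_arm", "payload": {
  "increments": [
    {"xyz":[0,0,0],"spin":-7},
    {"xyz":[0,0,0],"spin":-7},
    {"xyz":[0,0,0],"spin":-7},
    {"xyz":[0,0,0],"spin":-7},
    {"xyz":[0,0,0],"spin":-7},
    {"xyz":[0,0,0],"spin":-7},
    {"xyz":[0,0,0],"spin":-7},
    {"xyz":[0,0,0],"spin":-7}
  ]
}}

```text
t: 2.1
ee_pos: [0.3307, -0.3815, 0.253]
orientation: [0.419, 0.908, -0.0, -0.0]
wrist_force: [0.2, 0.1, 0.4]
opening: 0.0852
grasp_force: 0.0
```

{"api": "jog_arm", "payload": {
  "increments": [
    {"xyz":[0,0,0],"spin":-7},
    {"xyz":[0,0,0],"spin":-7},
    {"xyz":[0,0,0],"spin":-7},
    {"xyz":[0,0,0],"spin":-4},
    {"xyz":[0,0,0],"spin":0}
  ]
}}

```text
t: 2.52
ee_pos: [0.3308, -0.3815, 0.253]
orientation: [0.215, 0.977, 0.0, -0.0]
wrist_force: [-0.1, 0.1, -0.6]
opening: 0.0853
grasp_force: 0.0
```

```bash
python3 s.py .564 .016 .24; python3 - <<'E'
from h import *
f=np.load('top.npz');g=np.load('side.npz')
for n,f in(('t',f),('s',g)):
    W=f['W'];im=f['im'];m=(np.hypot(W[...,0]-.565,W[...,1]-.017)<.06)&(W[...,2]>(.149))&(W[...,2]<.16)
    P=W[m][:,:2];(c,s,a)=cv2.minAreaRect(P.astype(np.float32)*1000);print(n,len(P),np.round(P.mean(0),4),np.round(c,1),np.round(s,1),a)
    w,V=np.linalg.eigh(np.cov(P.T));print(np.degrees(np.arctan2(V[1,1],V[0,1])))
E
```

```text
t 2.5167 q [-0.856  0.136 -0.273  1.163 -0.    -0.423] p [ 0.3308 -0.3815  0.253 ] yaw 155.15464623548934 tilt [-0.  0.] F [-0.1  0.1 -0.6] 0.08525472126271055 0.0
tool cm [-4.46 45.87  1.29]
t 250 [0.564 0.017] [564.5  16.7] [12.9 62.7] 65.15428161621094
155.14969424767241
s 207 [0.5645 0.0157] [564.9  16.9] [13.3 61.7] 65.53855895996094
156.35373744353083
```

{"api": "jog_arm", "payload": {
  "increments": [
    {"xyz":[-0.4,3.8,0],"spin":0},
    {"xyz":[-0.4,3.8,0],"spin":0},
    {"xyz":[-0.4,3.8,0],"spin":0},
    {"xyz":[-0.4,3.8,0],"spin":0},
    {"xyz":[-0.4,3.8,0],"spin":0},
    {"xyz":[-0.4,3.8,0],"spin":0},
    {"xyz":[-0.4,3.8,0],"spin":0}
  ]
}}

```text
t: 3.1
ee_pos: [0.4696, -0.1504, 0.2533]
orientation: [0.217, 0.976, -0.0, 0.0]
wrist_force: [0.4, -0.7, -0.0]
opening: 0.0854
grasp_force: 0.0
```

{"api": "jog_arm", "payload": {
  "increments": [
    {"xyz":[-0.4,3.8,0],"spin":0},
    {"xyz":[-0.4,3.8,0],"spin":0},
    {"xyz":[-0.4,3.8,0],"spin":0},
    {"xyz":[-0.4,3.8,0],"spin":0},
    {"xyz":[-0.4,3.8,0],"spin":0},
    {"xyz":[0,0,0],"spin":0},
    {"xyz":[0,0,0],"spin":0}
  ]
}}

```text
t: 3.68
ee_pos: [0.568, 0.0134, 0.2526]
orientation: [0.215, 0.977, -0.0, -0.0]
wrist_force: [-0.1, -0.9, 0.1]
opening: 0.0858
grasp_force: 0.0
```

```bash
python3 s.py .5645 .0165 .147
```

```text
t 3.6833 q [ 0.024  0.254 -0.127  1.19  -0.     0.458] p [0.568  0.0134 0.2526] yaw 155.129694823111 tilt [-0.001 -0.   ] F [-0.1 -0.9  0.1] 0.08577646329631232 0.0
tool cm [ 0.44  0.14 10.56]
```

{"api": "jog_arm", "payload": {
  "increments": [
    {"xyz":[0.4,0.1,2.0],"spin":0},
    {"xyz":[0,0,2.5],"spin":0},
    {"xyz":[0,0,2.5],"spin":0},
    {"xyz":[0,0,2.0],"spin":0},
    {"xyz":[0,0,1.0],"spin":0},
    {"xyz":[0,0,0.5],"spin":0},
    {"xyz":[0,0,0],"spin":0}
  ]
}}

```text
t: 4.27
ee_pos: [0.5634, 0.0139, 0.1477]
orientation: [0.217, 0.976, -0.0, -0.001]
wrist_force: [-0.0, 0.4, -0.7]
opening: 0.0857
grasp_force: 0.0
```

```bash
python3 s.py .5645 .0165 .147; python3 - <<'E'
from h import *
im,W=cloud('side');c=im[170:330,230:450];cv2.imwrite('pics/g.png',cv2.resize(c,None,fx=3,fy=3)[...,::-1])
E
```

```text
t 4.2667 q [ 0.025  0.311 -0.299  0.962 -0.     0.462] p [0.5634 0.0139 0.1477] yaw 154.92519513130736 tilt [-0.002 -0.   ] F [-0.   0.4 -0.7] 0.0857086481979922 0.0
tool cm [0.01 0.28 0.07]
```

View pics/g.png

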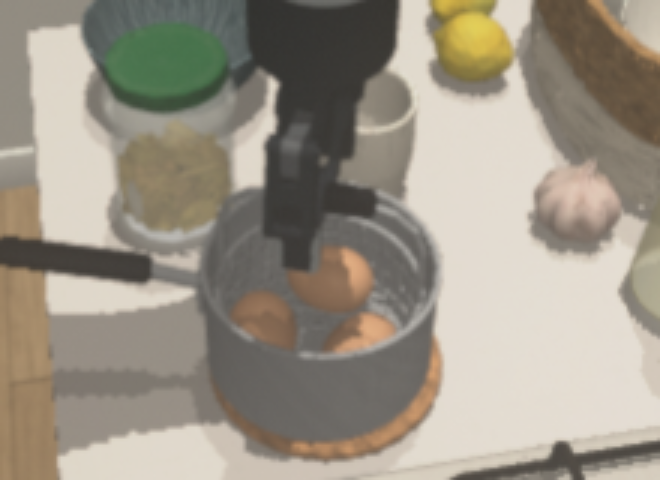

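The near finger is at crop (295,240), beside the grip bar, and nothing is touching. I'll shift 2.5 mm sideways to centre it and then close.

{"api": "jog_arm", "payload": {
  "increments": [
    {"xyz":[0,0.25,0.05],"spin":0},
    {"xyz":[0,0,0],"spin":0},
    {"xyz":[0,0,0],"spin":0}
  ]
}}

```text
t: 4.57
ee_pos: [0.5661, 0.0173, 0.1489]
orientation: [0.216, 0.976, 0.0, 0.001]
wrist_force: [-0.0, 0.1, -0.3]
opening: 0.0851
grasp_force: 0.0
```

{"api": "jog_arm", "payload": {
  "increments": [
    {"xyz":[0,0,0],"spin":0},
    {"xyz":[0,0,0],"spin":0},
    {"xyz":[0,0,0],"spin":0},
    {"xyz":[0,0,0],"spin":0},
    {"xyz":[0,0,0],"spin":0},
    {"xyz":[0,0,0],"spin":0},
    {"xyz":[0,0,0],"spin":0},
    {"xyz":[0,0,0],"spin":0}
  ],
  "grip": 0,
  "newtons": 60
}}

```text
t: 5.23
ee_pos: [0.5654, 0.0173, 0.1478]
orientation: [0.216, 0.976, 0.0, 0.0]
wrist_force: [0.4, 0.6, -1.3]
opening: 0.0119
grasp_force: 60.8
```

```bash
python3 s.py .5645 .0165 .147
```

```text
t 5.2333 q [ 0.03   0.313 -0.296  0.961  0.     0.466] p [0.5654 0.0173 0.1478] yaw 155.02314968952618 tilt [0. 0.] F [ 0.4  0.6 -1.3] 0.011862714619933355 60.75621485710144
tool cm [ 0.05 -0.11  0.08]
```

{"api": "jog_arm", "payload": {
  "increments": [
    {"xyz":[0,0,-0.3],"spin":0},
    {"xyz":[0,0,-0.5],"spin":0},
    {"xyz":[0,0,-0.8],"spin":0},
    {"xyz":[0,0,-0.8],"spin":0},
    {"xyz":[0,0,-0.8],"spin":0},
    {"xyz":[0,0,-0.8],"spin":0},
    {"xyz":[0,0,-0.5],"spin":0},
    {"xyz":[0,0,0],"spin":0}
  ]
}}

```text
t: 5.9
ee_pos: [0.5662, 0.0172, 0.1946]
orientation: [0.216, 0.976, 0.0, 0.001]
wrist_force: [0.6, -0.2, -4.2]
opening: 0.0116
grasp_force: 60.2
```

```bash
python3 s.py .5645 .0165 .25; python3 - <<'E'
from h import *
im,W=cloud('side');c=im[150:350,230:450];cv2.imwrite('pics/l.png',cv2.resize(c,None,fx=3,fy=3)[:,:,::-1][:600])
E
```

```text
t 5.9 q [ 0.03   0.279 -0.23   1.059 -0.     0.466] p [0.5662 0.0172 0.1946] yaw 155.0207523572452 tilt [0.003 0.   ] F [ 0.6 -0.2 -4.2] 0.011588609077704705 60.235512256622314
tool cm [ 0.11 -0.13 -5.54]
```

View pics/l.png

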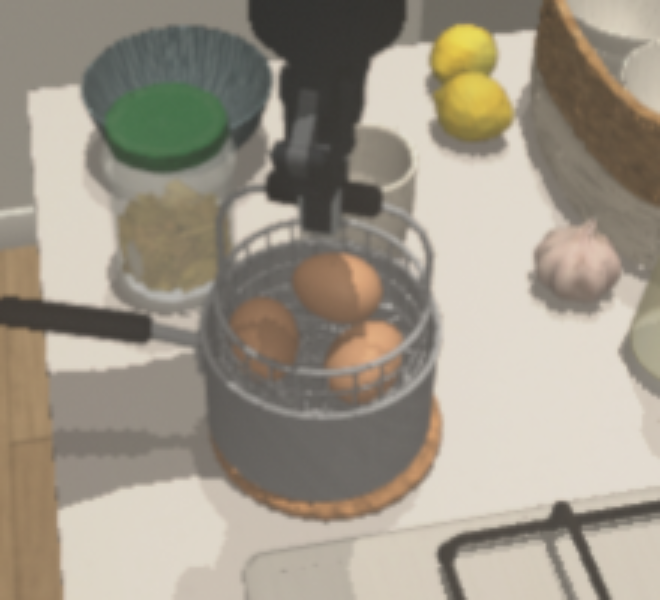

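The basket is rising level out of the pan at crop (320,330). All three eggs are in it, the pan hasn't moved, and the 4.2 N load matches the basket's weight. I'll continue straight up.

{"api": "jog_arm", "payload": {
  "increments": [
    {"xyz":[0,0,-0.5],"spin":0},
    {"xyz":[0,0,-1.0],"spin":0},
    {"xyz":[0,0,-1.0],"spin":0},
    {"xyz":[0,0,-1.0],"spin":0},
    {"xyz":[0,0,-1.0],"spin":0},
    {"xyz":[0,0,-1.0],"spin":0},
    {"xyz":[0,0,-1.0],"spin":0},
    {"xyz":[0,0,-1.0],"spin":0}
  ]
}}

```text
t: 6.62
ee_pos: [0.5653, 0.0172, 0.2691]
orientation: [0.216, 0.976, 0.0, 0.0]
wrist_force: [-0.1, 0.2, -5.2]
opening: 0.0118
grasp_force: 60.2
```

{"api": "jog_arm", "payload": {
  "increments": [
    {"xyz":[0,0,-1.0],"spin":0},
    {"xyz":[0,0,-1.0],"spin":0},
    {"xyz":[0,0,-1.0],"spin":0},
    {"xyz":[0,0,-1.0],"spin":0},
    {"xyz":[0,0,-1.0],"spin":0},
    {"xyz":[0,0,-0.5],"spin":0},
    {"xyz":[0,0,0],"spin":0},
    {"xyz":[0,0,0],"spin":0}
  ]
}}

```text
t: 7.28
ee_pos: [0.5654, 0.0172, 0.3229]
orientation: [0.216, 0.976, 0.0, 0.0]
wrist_force: [-0.3, 0.4, -5.0]
opening: 0.0118
grasp_force: 60.2
```

```bash
python3 s.py .5175 .3020 .325; python3 - <<'E'
from h import *
im,W=cloud('side');m=(W[...,2]>.12)&(W[...,2]<.3)&(np.hypot(W[...,0]-.565,W[...,1]-.017)<.075)
P=W[m];print('lowest',np.round(np.percentile(P[:,2],[.5,2,5]),3))
cv2.imwrite('pics/u.png',im[:,:,::-1])
E
```

```text
t 7.2833 q [0.03  0.23  0.    1.341 0.    0.466] p [0.5654 0.0172 0.3229] yaw 155.01780658216788 tilt [0. 0.] F [-0.3  0.4 -5. ] 0.011825680782402509 60.218578577041626
tool cm [16.37 23.8  -0.21]
lowest [0.19  0.191 0.192]
```

View pics/u.png

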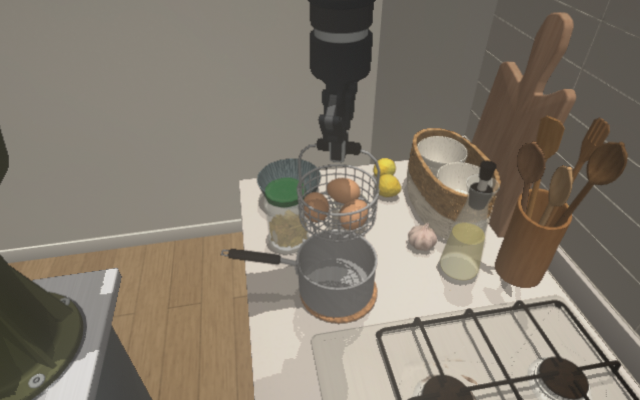

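The basket hangs level at (338,195), clear of the pan, and the eggs are in. Its underside is at 0.19 m, about 5 cm above the jar lid. I'll carry it across with a gentle ramp.

{"api": "jog_arm", "payload": {
  "increments": [
    {"xyz":[0.14,0.2,0],"spin":0},
    {"xyz":[0.28,0.4,0],"spin":0},
    {"xyz":[0.41,0.6,0],"spin":0},
    {"xyz":[0.55,0.8,0],"spin":0},
    {"xyz":[0.69,1.0,0],"spin":0},
    {"xyz":[0.83,1.2,0],"spin":0},
    {"xyz":[0.96,1.4,0],"spin":0},
    {"xyz":[1.03,1.5,0],"spin":0}
  ]
}}

```text
t: 8.0
ee_pos: [0.5504, 0.1038, 0.3228]
orientation: [0.216, 0.976, 0.0, -0.0]
wrist_force: [0.2, -0.3, -3.4]
opening: 0.0119
grasp_force: 60.2
```

{"api": "jog_arm", "payload": {
  "increments": [
    {"xyz":[1.03,1.5,0],"spin":0},
    {"xyz":[1.03,1.5,0],"spin":0},
    {"xyz":[1.03,1.5,0],"spin":0},
    {"xyz":[1.03,1.5,0],"spin":0},
    {"xyz":[1.03,1.5,0],"spin":0},
    {"xyz":[1.03,1.5,0],"spin":0},
    {"xyz":[1.03,1.5,0],"spin":0},
    {"xyz":[1.03,1.5,0],"spin":0}
  ]
}}

```text
t: 8.67
ee_pos: [0.5259, 0.2478, 0.3228]
orientation: [0.216, 0.976, 0.0, -0.0]
wrist_force: [-0.3, -0.3, -3.5]
opening: 0.012
grasp_force: 60.2
```

{"api": "jog_arm", "payload": {
  "increments": [
    {"xyz":[0.9,1.3,0],"spin":0},
    {"xyz":[0.76,1.1,0],"spin":0},
    {"xyz":[0.62,0.9,0],"spin":0},
    {"xyz":[0.41,0.6,0],"spin":0},
    {"xyz":[0.28,0.4,0],"spin":0},
    {"xyz":[0.14,0.2,0],"spin":0},
    {"xyz":[0.05,0.1,0],"spin":0},
    {"xyz":[0,0,0],"spin":0}
  ]
}}

```text
t: 9.33
ee_pos: [0.5178, 0.3005, 0.3228]
orientation: [0.216, 0.976, -0.0, 0.0]
wrist_force: [-0.6, -0.2, -3.4]
opening: 0.0118
grasp_force: 60.2
```

```bash
python3 s.py .5175 .3020 .325; python3 - <<'E'
from h import *
im,W=cloud('side');z=W[...,2]
m=(z>.215)&(z<.26)&(np.hypot(W[...,0]-.5175,W[...,1]-.302)<.085)
P=W[m];print(len(P),'minenclosing z>.215',cv2.minEnclosingCircle(P[:,:2].astype(np.float32)*1000))
m=(z>.1)&(z<.3)&(np.hypot(W[...,0]-.5175,W[...,1]-.302)<.08);print(np.percentile(z[m],[.5,2]))
cv2.imwrite('pics/b.png',cv2.resize(im[50:350,150:550],None,fx=2,fy=2)[:,:,::-1])
E
```

```text
t 9.3333 q [ 0.526  0.295  0.085  1.361 -0.     0.962] p [0.5178 0.3005 0.3228] yaw 154.99838676673855 tilt [ 0. -0.] F [-0.6 -0.2 -3.4] 0.011832098152191379 60.227272510528564
tool cm [ 0.09  0.12 -0.22]
1405 minenclosing z>.215 ((516.9412231445312, 299.3210754394531), 64.74324798583984)
[0.18945451 0.19000203]
```

View pics/b.png

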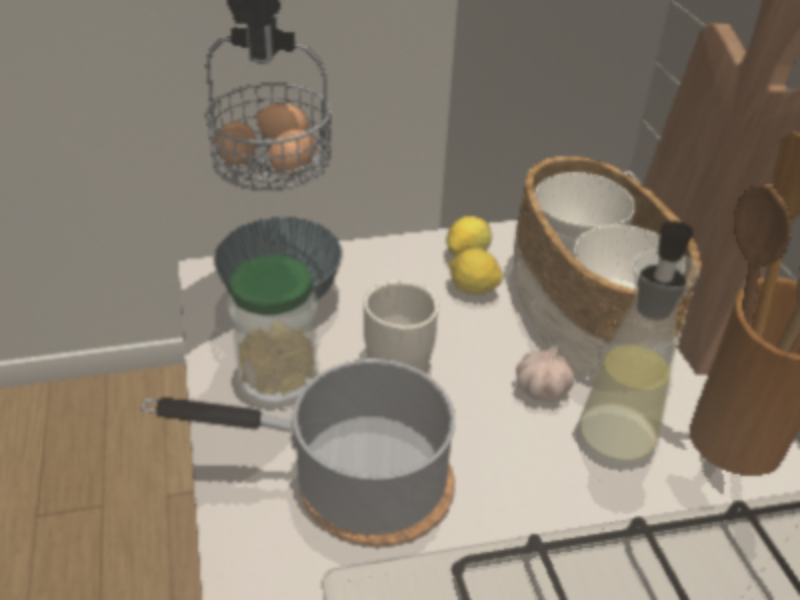

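The basket is over the bowl at (270,135) with all three eggs. The pan, jar and cup haven't moved, and the centre is off by about 2.5 mm. The underside is at 0.189 m, so I'll lower it 10 cm.

{"api": "jog_arm", "payload": {
  "increments": [
    {"xyz":[0.1,0.2,0.3],"spin":0},
    {"xyz":[0,0,0.7],"spin":0},
    {"xyz":[0,0,1.0],"spin":0},
    {"xyz":[0,0,1.0],"spin":0},
    {"xyz":[0,0,1.0],"spin":0},
    {"xyz":[0,0,1.0],"spin":0},
    {"xyz":[0,0,1.0],"spin":0},
    {"xyz":[0,0,0.9],"spin":0}
  ]
}}

```text
t: 10.05
ee_pos: [0.5172, 0.3028, 0.2523]
orientation: [0.216, 0.976, -0.0, -0.0]
wrist_force: [-0.8, -0.8, -4.9]
opening: 0.0117
grasp_force: 60.2
```

{"api": "jog_arm", "payload": {
  "increments": [
    {"xyz":[0,0,0.8],"spin":0},
    {"xyz":[0,0,0.8],"spin":0},
    {"xyz":[0,0,0.7],"spin":0},
    {"xyz":[0,0,0.5],"spin":0},
    {"xyz":[0,0,0.3],"spin":0},
    {"xyz":[0,0,0],"spin":0},
    {"xyz":[0,0,0],"spin":0},
    {"xyz":[0,0,0],"spin":0}
  ]
}}

```text
t: 10.72
ee_pos: [0.5179, 0.3032, 0.2233]
orientation: [0.216, 0.976, 0.0, 0.0]
wrist_force: [-0.2, 0.7, -3.8]
opening: 0.0122
grasp_force: 60.2
```

```bash
python3 s.py .5175 .3020 .222; python3 - <<'E'
from h import *
im,W=cloud('side');z=W[...,2]
r=np.hypot(W[...,0]-.5175,W[...,1]-.302)
P=W[(z>.115)&(z<.16)&(r<.085)];print(len(P),cv2.minEnclosingCircle(P[:,:2].astype(np.float32)*1000))
P=W[(z>.05)&(z<.3)&(r<.08)];print(np.histogram(P[:,2],np.arange(.05,.16,.005)))
cv2.imwrite('pics/e.png',cv2.resize(im[80:280,200:420],None,fx=3,fy=3)[:,:,::-1])
E
```

```text
t 10.7167 q [ 0.53   0.326 -0.099  1.145 -0.     0.966] p [0.5179 0.3032 0.2233] yaw 155.01872301646634 tilt [0.001 0.   ] F [-0.2  0.7 -3.8] 0.012234529073777619 60.2319860458374
tool cm [-0.02 -0.13  0.13]
1247 ((517.7936401367188, 301.9560852050781), 64.15010833740234)
(array([ 61,  53,  85,  47,   0,   0,   0,  11, 214,  40,  28, 109, 162,
       159, 180, 339, 241,  38, 128, 144,  12]), array([0.05 , 0.055, 0.06 , 0.065, 0.07 , 0.075, 0.08 , 0.085, 0.09 ,
       0.095, 0.1  , 0.105, 0.11 , 0.115, 0.12 , 0.125, 0.13 , 0.135,
       0.14 , 0.145, 0.15 , 0.155]))
```

View pics/e.png

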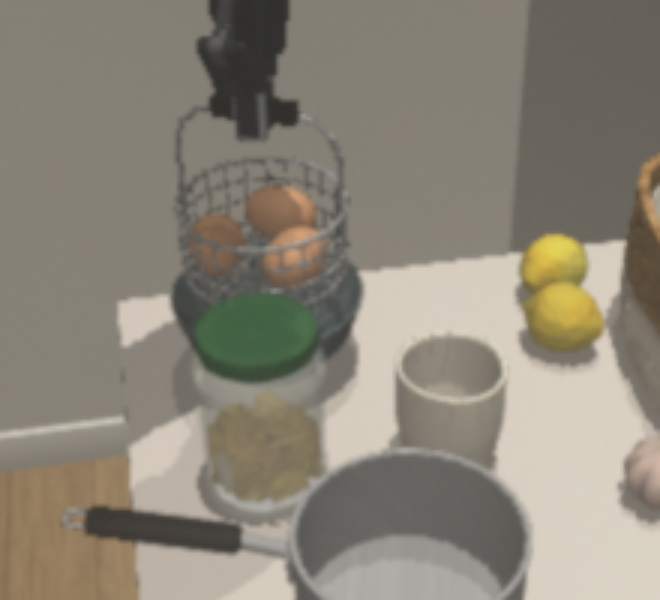

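The basket hangs level at (262,240), centred within 1 mm over the bowl. Its underside is at about 0.089 m, 2 cm above the rim, with all the eggs in. I'll let it settle and hand in.

{"api": "jog_arm", "payload": {
  "increments": [
    {"xyz":[0,0,0],"spin":0},
    {"xyz":[0,0,0],"spin":0},
    {"xyz":[0,0,0],"spin":0},
    {"xyz":[0,0,0],"spin":0},
    {"xyz":[0,0,0],"spin":0},
    {"xyz":[0,0,0],"spin":0},
    {"xyz":[0,0,0],"spin":0},
    {"xyz":[0,0,0],"spin":0}
  ]
}}

```text
t: 11.43
ee_pos: [0.5176, 0.303, 0.2228]
orientation: [0.216, 0.976, -0.0, -0.0]
wrist_force: [-0.4, 0.6, -3.6]
opening: 0.0118
grasp_force: 60.2
```

```bash
python3 -c "
from cell import *
print(close_job())"
```

```text
the job is handed in; nothing more can be done
None
```

I handed the job in at about 11.4 s with the basket held still and level about 2 cm above the bowl's rim, centred to about 1 mm with all three eggs in it; the pan, jar, cup and bowl looked unmoved, but the hand-in returned no verdict.

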